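Zero the coil tester, then hold a sample stem centred in its bore

TASK

Zero the coil tester: while its bore is still empty, press its push button fully down and let it spring back up. Then take the sample stem with the tall straight handle out of the rack and lower it upright through the guide hole on top of the coil, without the stem touching the tester anywhere, until the dark sample at its lower end is centred in the bore at half the coil's height. Finish while still holding the stem still there for the reading, and leave everything else where it is.

Things in the scene. Friction and masses are not known exactly. Their poses are not given: they have to be found in the camera images.
- tester: Coil tester, fixed: grey case 240 mm (x) by 150 mm (y), top panel 62 mm above the bench. Origin: centre of the underside; x runs from its button-and-display end to the coil end, z up. On top an upright copper-wound coil, 84 mm across, 62 to 142 mm above the bench, its axis at x = +55, y = +25 mm. The bore is upright, 26 mm in diameter, open at the top (guide hole with a white lip), 80 mm deep.
- coil_mouth (a point): Centre of the guide hole at the top of the coil, 142 mm above the bench; z up, along the bore.
- coil_mid (a point): Centre of the bore at half the coil's height, 40 mm below coil_mouth and 102 mm above the bench.
- zero (a joint): Travel of the tester's push button, m: 0 up, 0.006 fully down. A spring lifts it again; about 1.5 N starts it moving and 5 N holds it fully down.
- zero_top (a point): Centre of the top of the push button, 84 mm above the bench and 22 mm above the top panel when up (moves with it): a round flat-topped grey plunger 28 mm in diameter in a black collar 44 mm in diameter and 12 mm high, at x = -82, y = -44 mm in the tester's frame. Pressed straight down.
- rack: Stem rack, fixed: a black plate 64 mm (x) by 196 mm (y), 10 mm thick, its top 105 mm above the bench, on two wooden end posts and a base 90 by 200 mm. Three upright holes 18 mm in diameter in a row along y, at -56, 0 and +56 mm. Origin: centre of the underside. A stem hangs in each hole, in any order.
- stem: The stem to use, the one with the tall straight handle; 65 to 110 g. Origin: on its axis at the underside of its collar, which rests on the rack's plate; z up its axis. Above: collar 30 mm in diameter, 6 mm high, then the round aluminium handle 22 mm in diameter up to 56 mm. Below: a rod 10 mm in diameter ending 80 mm below the origin; its lowest 16 mm is the dark sample, the rest white.
- sample (a point): Centre of the dark sample: on the stem's axis, 72 mm below the stem's origin and 8 mm above the rod's lower end.
- stem_disc: Another stem in the rack, with a flat disc head 36 mm in diameter, 30 mm tall above its collar's underside; origin and rod as for stem. To be left in place.
- stem_dome: Another stem in the rack, with a low domed knob 26 mm in diameter, 25 mm tall above its collar's underside; origin and rod as for stem. To be left in place.
- board_a: Loose green circuit board, 70 mm (its x) by 110 mm (its y), up to 17 mm high with its parts, with a metal connector that stands out 11 mm beyond its -y edge; origin: centre of the underside. To be left in place.
- board_b: A second loose board like board_a. To be left in place.
- multimeter: Grey handheld multimeter lying flat, 150 mm (its x) by 78 mm by 43 mm high; origin: centre of the underside. To be left in place.
- spool: Small spool of solder wire standing on its flange, 44 mm in diameter, 35 mm high; origin: centre of the underside. To be left in place.
- driver: Small black-handled screwdriver lying along its x axis, 160 mm long, 26 mm high; origin: under the middle of its length. To be left in place.
Mind the look-alikes: they are no part of the job. Leave any brown, purple or yellow look-alike of the stem alone.

How it is judged (in metres and radians):
On the way, in this order (a step that is already met when the one before it is completed fails the run):
1. the button is fully down while the bore is empty (value of joint zero above 0.005 m and horizontal distance between sample and coil_mouth above 0.05 m), for 0.05 s.
2. the button has sprung back up, the bore still empty (value of joint zero below 0.001 m and horizontal distance between sample and coil_mouth above 0.05 m), for 0.05 s.
3. the sample has entered the bore from above (z of sample in the frame of coil_mouth between -0.075 and -0.01 m and horizontal distance between sample and coil_mouth below 0.009 m), for 0.05 s.
At the end, for the whole second after the job is handed in: The gripper still holds the stem, still and upright (within about 6 degrees), its sample within 5 mm of the bore's axis and within 10 mm of half the coil's height, touching nothing of the tester; the button is up and everything else is where it was (within 25 mm) (horizontal distance between sample and coil_mid below 0.005 m and z of sample in the frame of coil_mid between -0.01 and 0.01 m and angle between stem's own z axis and vertical below 0.1 rad and linear speed of stem below 0.01 m/s and contact force between the fingers and stem above 2 N and contact force between stem and tester below 0.1 N and value of joint zero below 0.001 m); the arm keeps its last pose, push and grip.
It fails at once if the stem touches the tester (contact force between stem and tester above 0.3 N).
It fails at once if another stem is moved (distance of any of stem_disc, stem_dome from where it was at the start of the episode above 0.025 m).
It fails at once if something else on the bench is moved (distance of any of board_a, board_b, multimeter, spool, driver from where it was at the start of the episode above 0.025 m).
It also fails if it takes over 54 s, if anything falls off the work surface, if the arm or the gripper's body presses on something with over 40 N, if the wrist force passes 120 N, or if a joint passes its speed limit or range.

ROBOT

A 7-joint arm with a two-finger parallel gripper is mounted at the origin on the work surface. World frame = base frame: x ahead of the robot, y to its left, z up, the work surface at z = 0. Lengths are in m, angles in degrees, forces in N, time in s.
With the tool pointing down it reaches from about 0.425 to 0.875 m from the base axis. Payload 4.7 kg.
Tool frame: the origin (TCP) lies on the centre line of the jaws, within the pads' length; the fingertips stand env.nose_length ahead of it and the grasp point (between the pads) lies 8 mm behind it (env.nose_length is the distance from the TCP to the fingertips, in m); y points along the fingers, z is the direction in which the jaws open and shut, and the axes are right-handed (so a half turn about y gives the same grasp; the last joint's range is limited). The gripper opens to 87 mm and grips with 3 to 60 N. Pads are 19 mm wide; open, the fingers measure 117 mm over their backs; the gripper's body (75 mm by 190 mm) begins 51 mm behind the grasp point.
Start: joints at [-67.03, 18.392, -4.016, 83.108, 1.295, 78.541, -3.26], TCP at [0.245, 0.602, 0.234] pointing down, gripper open.
Joint ranges: [-163.93, 163.93], [-17.29, 119.83], [-79.2, 71.16], [3.27, 140.29], [-89.18, 269.18], [5.43, 117.66], [-154.24, 154.24]. Speed limits (degrees/s): [147.25, 147.25, 180, 180, 180, 180, 180].

INTERFACE

Orientations are given as [roll, pitch, yaw] about the fixed x, y, z axes, in that order (R = Rz(yaw) Ry(pitch) Rx(roll)).
In Python, from cell import env, read_camera, camera_info, job, models gives the robot as it stands.
- The arm moves only by the tool move_arm, never from a script. Its argument "moves" is a list of rows, each a list of 6 numbers: the shift along the tool's x, y, z in mm, then the turn, a rotation vector about the tool's x, y, z in degrees. In form: [[x, y, z, ax, ay, az], ...]. A call has 1 to 20 rows; each row is the pose to reach, as a shift and turn from the pose commanded when the call began, along the tool's axes at that moment; what a row does not reach only later rows make up. A row lasts 1/12 s, in which the tool goes at most 41.7 mm and 7.16 degrees, less where a joint would pass 70% of its speed; a pose out of reach is approached as far as the arm can. A call with a gripper value outside its range is refused whole. "claw" is the finger opening in mm, from 0 to 87, set as the call begins (left out, the last holds). The fingers move at their own pace and stop on an object; "newtons" is the grip in N (left out, the last holds). Time passes only in rows, so rows that repeat a pose let the fingers close. It gives the time, the measured TCP pose, the force and the opening at its end, in the units of the state.
- env.get_obs(): the state, without advancing time (a new reading comes with each control period).
- read_camera(name): name is "scene" or "top" or "wrist"; returns (picture, depth): 400x640x3 uint8, red, green, blue; 400x640 float32, m along the optical axis (not along the pixel's ray), 0 where there is no reading.
- camera_info(name): a dict with "fx", "fy", "cx", "cy" (pixels), "R" (3x3) and "t" (3): a world point X has camera coordinates R X + t. Camera axes: x right, y down, z forward; pixel columns grow to the right and rows downward; lengths in m; the calibration is good to about 2 mm. A picture is of the moment at which its call begins: read the wrist's pose just before it. camera_info takes no time and is no camera call; for the wrist camera it gives the pose at the moment of the call.
- job.sign_off(): hands the job in, once; it reports no verdict.
Trained networks look in the newest picture that a camera, given by its name, has taken for a name from the list of things; names that differ only in an ending like _2 or _b are one class to them, and where a whole thing is asked for, a point or a joint stands for the part that bears it (a point fixed in the world has none). Each returns a list of dicts, best first, with "score" (0 to 1); they miss things now and then, are a little off and sometimes report something else, mostly with a low value. They report only what shows in the picture. A call takes as long as a camera call. They do not tell look-alikes from the thing itself.
- models.spot_in(target, camera): "point" ([x, y, z] in m, in world coordinates, good to about 4 mm: the middle of the surface that is visible of it).
- models.cut_out(target, camera): "mask" (400x640 bool, what is visible of it).
The state is a dict: "time_s": time; "qpos": joint angles; "joint_velocities": joint speeds; "effort": joint torques, N m; "tool_pos": TCP position; "tool_rot": TCP orientation; "force": force on the tool from outside, world axes, zero at the start; "wrist_torque": the same for the moment, N m; "grip_width": finger opening in m.
Only numpy, scipy, OpenCV 4.12 (cv2) and the standard library are available. Lean on these libraries where they do the work, as an engineer would, in place of code of your own. Each camera call takes 0.05 s, during which the arm holds its last target.

## Working session

There is one attempt and no reset: what is moved stays moved. The work goes in short steps, Python scripts to look and compute and a tool call to move; the robot and the scene stay as the last step left them, time stands still between calls to the robot, and variables do not carry over. Pictures are saved under pics/ and viewed, and the job is handed in when it is done.

Besides the shell and the picture viewer there is one more tool, called after "Call:" in YAML: its name, and indented under it one key for each argument. move_arm: Moves the arm, as the interface text tells. Its arguments: {"type":"object","properties":{"moves":{"type":"array","items":{"type":"array","items":{"type":"number"}}},"claw":{"type":"number"},"newtons":{"type":"number"}},"required":["moves"]}

```bash
ls; mkdir -p pics; cat > h.py <<'E'
import numpy as np, cv2
from cell import env, read_camera, camera_info, job, models
def save(n,p): cv2.imwrite('pics/'+n+'.png',p[...,::-1])
def world(ci,u,v,d):
    R=np.array(ci['R']);t=np.array(ci['t'])
    c=np.stack([(u-ci['cx'])/ci['fx']*d,(v-ci['cy'])/ci['fy']*d,d],-1)
    return (c-t)@R
def proj(ci,X):
    c=np.array(ci['R'])@np.array(X)+np.array(ci['t'])
    return c[0]/c[2]*ci['fx']+ci['cx'],c[1]/c[2]*ci['fy']+ci['cy']
def cloud(ci,d):
    v,u=np.mgrid[:d.shape[0],:d.shape[1]]
    return world(ci,u,v,d)
E
python3 - <<'E'
from h import *
print(env.get_obs(), env.nose_length)
for n in ['scene','top','wrist']:
    p,d=read_camera(n); save(n+'0',p); np.savez(n+'0.npz',p=p,d=d); print(n,camera_info(n))
E
```

```text
pics
{'time_s': 0.0, 'qpos': array([-67.02875364,  18.4408936 ,  -4.01638259,  83.17524393,
         1.29326491,  78.53911909,  -3.25887713]), 'joint_velocities': array([ 0.07311122,  0.0109128 , -0.03759209, -0.03032394,  0.04000262,
        0.02045391,  0.02338206]), 'effort': array([-5.05037278e-04, -4.91292286e+01, -4.03987644e-01, -3.12525845e+01,
       -6.39721518e-02,  4.38476563e-02,  1.37228412e-04]), 'tool_pos': array([0.24504035, 0.60147321, 0.2324378 ]), 'tool_rot': array([-9.01101080e+01, -3.69197280e-03, -2.21599014e+01]), 'force': array([-0.03091843, -0.48370557,  0.128755  ]), 'wrist_torque': array([0.0120692 , 0.01027257, 0.00989131]), 'grip_width': 0.08724040361685614} 0.011
scene {'fx': 382.87116163166104, 'fy': 382.87116163166104, 'cx': 321.4161428063117, 'cy': 199.61072301285844, 'R': array([[ 0.56367337,  0.82599724, -0.00094493],
       [ 0.49848151, -0.34108327, -0.7969808 ],
       [-0.65862624,  0.44876582, -0.6040039 ]]), 't': array([-0.28101854, -0.19026005,  1.38854598])}
top {'fx': 449.31653448518307, 'fy': 449.31653448518307, 'cx': 315.4303678590554, 'cy': 198.21505847793068, 'R': array([[-1.79686164e-02, -9.99838517e-01, -2.62310112e-04],
       [-9.96118249e-01,  1.79243673e-02, -8.61809150e-02],
       [ 8.61717000e-02, -1.28725991e-03, -9.96279469e-01]]), 't': array([-0.01596637,  0.5388924 ,  1.27697336])}
wrist {'fx': 298.419651370021, 'fy': 298.419651370021, 'cx': 322.32114429654445, 'cy': 200.85845468454798, 'R': array([[ 0.37776513,  0.92589803, -0.00251763],
       [ 0.89257777, -0.36344489,  0.26685715],
       [ 0.24616749, -0.10305651, -0.96373281]]), 't': array([-0.64878876, -0.03368629,  0.39141009])}
```

View pics/scene0.png

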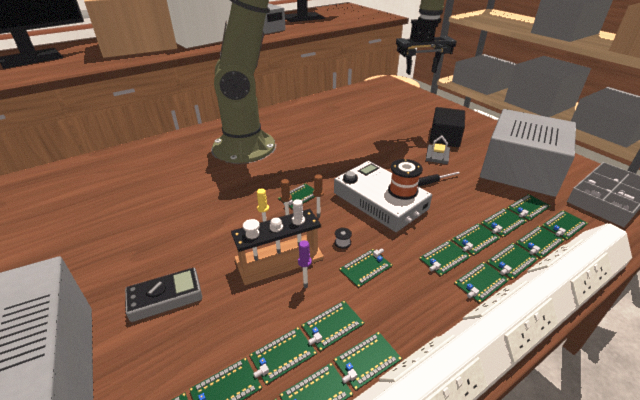

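View pics/top0.png

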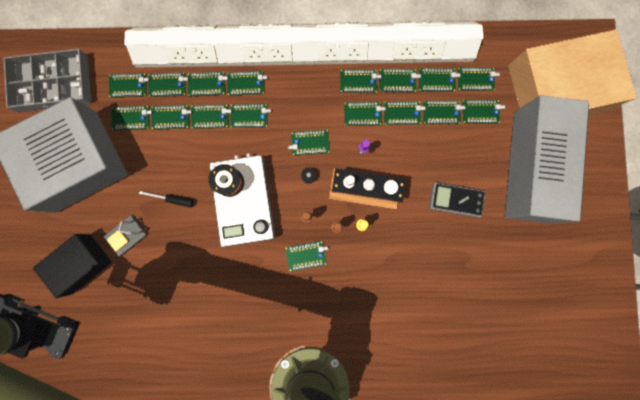

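View pics/wrist0.png

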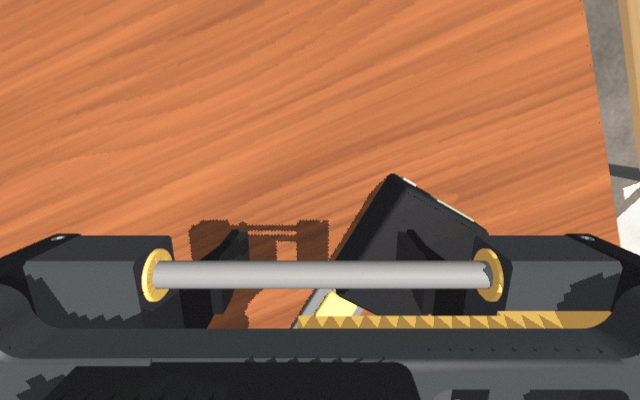

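Scene picture: the white/aluminium tall handle stands in the rack at about (298,210). Next to it in the rack are the disc (251,229) and the dome (276,224). Candidates for "tall stem" are aluminium (298,210), yellow (262,200), brown (285,190) and (318,190), and purple (305,253). By the description I choose the aluminium one. Next I check it in a crop and measure it.

```bash
python3 - <<'E'
from h import *
S=np.load('scene0.npz');T=np.load('top0.npz')
a=cv2.resize(S['p'][160:300,220:380],None,fx=4,fy=4,interpolation=cv2.INTER_CUBIC)[:560]
b=cv2.resize(T['p'][120:260,190:420],None,fx=3.4,fy=3.4,interpolation=cv2.INTER_CUBIC)
save('c1',a);save('c2',b)
for c in ['top','scene']:
  for n in ['stem','stem_disc','stem_dome','rack','tester','zero_top','coil_mouth','board_a','multimeter','spool','driver']:
    try:
        for r in models.spot_in(n,c)[:6]:
            print(c,n,round(r['score'],2),np.round(r['point'],3),np.round(proj(camera_info(c),r['point'])))
    except Exception as e: print(n,e)
# plane-level masks
ci=camera_info('top');P=cloud(ci,T['d'])
def rect(name,m):
    q=P[m]; r=cv2.minAreaRect((q[:,:2]*1000).astype(np.float32)); print(name,m.sum(),r,q[:,2].mean())
reg=np.zeros((400,640),bool);reg[140:250,205:280]=1
m=reg&(abs(P[...,2]-.062)<.006); rect('panel',m)
m=reg&(abs(P[...,2]-.142)<.006); rect('coiltop',m)
m=reg&(abs(P[...,2]-.084)<.005);m[:200]=0; rect('button',m)
reg[:]=0;reg[160:212,325:412]=1
m=reg&(abs(P[...,2]-.105)<.005); rect('rack',m)
E
```

```text
top stem 0.63 [ 0.669 -0.158  0.114] [363. 147.]
top stem 0.57 [ 0.456 -0.143  0.131] [361. 225.]
top stem 0.53 [ 0.455 -0.072  0.13 ] [334. 226.]
top stem 0.53 [0.484 0.004 0.131] [305. 216.]
top stem 0.44 [ 0.566 -0.115  0.157] [350. 183.]
top stem_disc 0.2 [0.528 0.185 0.063] [240. 202.]
top stem_dome 0.61 [ 0.564 -0.169  0.127] [369. 184.]
top rack 0.84 [ 0.549 -0.162  0.104] [366. 191.]
top tester 0.83 [0.528 0.18  0.064] [242. 202.]
top tester 0.66 [ 0.567 -0.114  0.159] [349. 182.]
top zero_top 0.59 [0.458 0.13  0.087] [259. 227.]
top coil_mouth 0.79 [0.527 0.182 0.064] [241. 202.]
top board_a 0.59 [0.37  0.006 0.006] [305. 257.]
top multimeter 0.72 [ 0.526 -0.429  0.036] [456. 200.]
top spool 0.72 [ 0.606 -0.007  0.035] [308. 175.]
top driver 0.8 [0.536 0.38  0.021] [176. 202.]
top driver 0.38 [0.457 0.134 0.084] [258. 227.]
scene stem 0.9 [ 0.678 -0.165  0.098] [305. 259.]
scene stem 0.68 [ 0.486 -0.006  0.1  ] [317. 190.]
scene stem 0.62 [ 0.461 -0.084  0.103] [286. 194.]
scene stem 0.6 [ 0.581 -0.118  0.13 ] [299. 215.]
scene stem 0.48 [ 0.465 -0.15   0.101] [264. 204.]
sc
[... 406 characters left out ...]
.004] [301. 196.]
scene multimeter 0.66 [ 0.539 -0.443  0.034] [160. 295.]
scene spool 0.78 [ 0.612 -0.012  0.037] [343. 235.]
scene driver 0.55 [0.549 0.378 0.018] [431. 180.]
panel 3383 ((532.8878784179688, 183.66094970703125), (240.10531616210938, 150.47592163085938), 7.905050754547119) 0.06237187712695309
coiltop 690 ((583.6087646484375, 216.06629943847656), (80.05313110351562, 82.58261108398438), 1.452330470085144) 0.1407099882455168
button 79 ((457.1224670410156, 128.97225952148438), (25.56909942626953, 25.86347770690918), 25.76439666748047) 0.08349374074180847
rack 1317 ((565.113525390625, -170.5211944580078), (196.1813201904297, 64.79031372070312), 80.0962905883789) 0.104855292328629
```

View pics/c1.png

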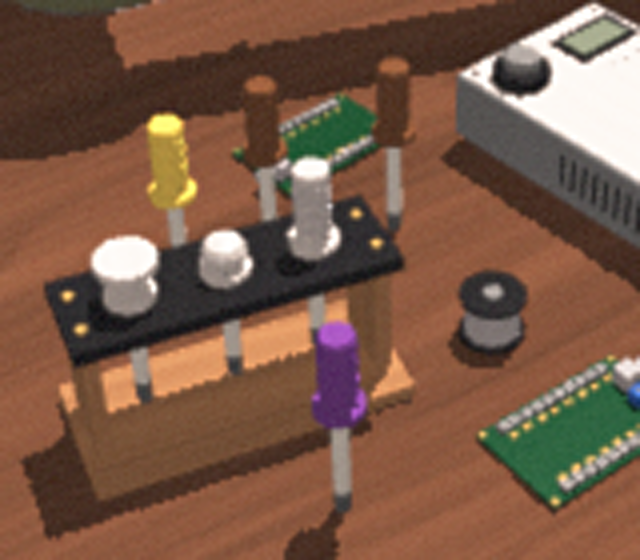

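View pics/c2.png

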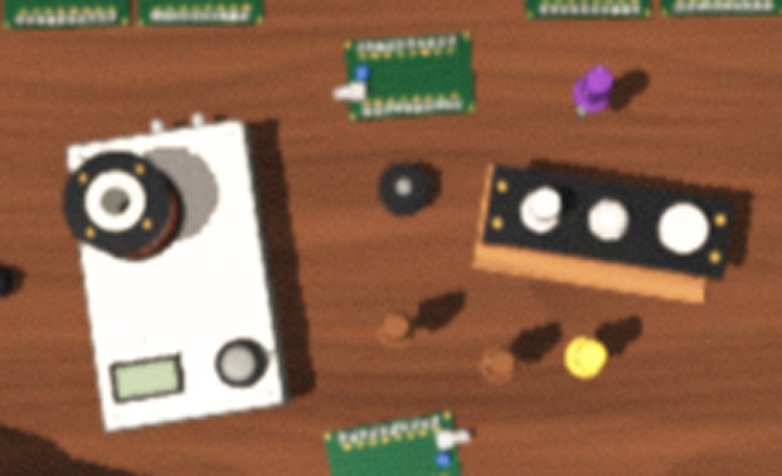

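The crop confirms the choice: the aluminium tall handle is at the rack's coil-side (+y) end, with dome and disc beside it. The measured tester and rack rectangles match the given sizes. I'll write a delta helper and head over the button.

```bash
cat >> h.py <<'E'
from scipy.spatial.transform import Rotation as Ro
def delta(pos,yaw,roll=-90,pitch=0):
    o=env.get_obs(); A=Ro.from_euler('xyz',o['tool_rot'],degrees=True)
    B=Ro.from_euler('xyz',[roll,pitch,yaw],degrees=True)
    s=A.inv().apply(np.array(pos)-o['tool_pos'])*1000
    print('t',round(o['time_s'],2),'tcp',np.round(o['tool_pos'],4),np.round(o['tool_rot'],2),'F',np.round(o['force'],2),'w',round(o['grip_width'],4))
    print('delta',np.round(s,1),np.round((A.inv()*B).as_rotvec(degrees=True),2))
E
python3 - <<'E'
from h import *
delta([.4575,.129,.15],-99.9)
delta([.4575,.129,.22],-99.9)
E
```

```text
t 1.25 tcp [0.2452 0.602  0.2336] [-89.99  -0.   -22.16] F [ 0.53  1.18 -0.34] w 0.0871
delta [ 375.    83.6 -358. ] [-1.000e-02  7.774e+01 -0.000e+00]
t 1.25 tcp [0.2452 0.602  0.2336] [-89.99  -0.   -22.16] F [ 0.53  1.18 -0.34] w 0.0871
delta [ 375.    13.6 -358. ] [-1.000e-02  7.774e+01 -0.000e+00]
```

Call:
move_arm:
  moves:
    - [375, 14, -358, 0, 77.7, 0]
    - [375, 14, -358, 0, 77.7, 0]
    - [375, 14, -358, 0, 77.7, 0]
    - [375, 14, -358, 0, 77.7, 0]
    - [375, 14, -358, 0, 77.7, 0]
    - [375, 14, -358, 0, 77.7, 0]
    - [375, 14, -358, 0, 77.7, 0]
    - [375, 14, -358, 0, 77.7, 0]
    - [375, 14, -358, 0, 77.7, 0]
    - [375, 14, -358, 0, 77.7, 0]
    - [375, 14, -358, 0, 77.7, 0]
    - [375, 14, -358, 0, 77.7, 0]
    - [375, 14, -358, 0, 77.7, 0]
    - [375, 14, -358, 0, 77.7, 0]
    - [375, 14, -358, 0, 77.7, 0]
    - [375, 64, -358, 0, 77.7, 0]
    - [375, 94, -358, 0, 77.7, 0]
    - [375, 94, -358, 0, 77.7, 0]
  claw: 0
  newtons: 20

```text
time_s: 2.75
tool_pos: [0.4519, 0.1291, 0.1333]
tool_rot: [-90.6, -0.4, -99.7]
force: [-2.1, -1.0, -0.0]
grip_width: 0.0008
```

```bash
python3 - <<'E'
from h import *
delta([.4575,.129,.088],-99.9)
p,d=read_camera('wrist');save('w1',p)
ci=camera_info('wrist');print(proj(ci,[.4575,.129,.084]),proj(ci,[.584,.216,.142]))
E
```

```text
t 2.75 tcp [0.4519 0.1291 0.1333] [-90.59  -0.37 -99.68] F [-2.08 -0.96 -0.05] w 0.0008
delta [-1.1 45.3  6. ] [0.59 0.21 0.37]
(np.float64(326.1631994291988), np.float64(221.52113210866736)) (np.float64(578.8958995493348), np.float64(36.11163634883209))
```

View pics/w1.png

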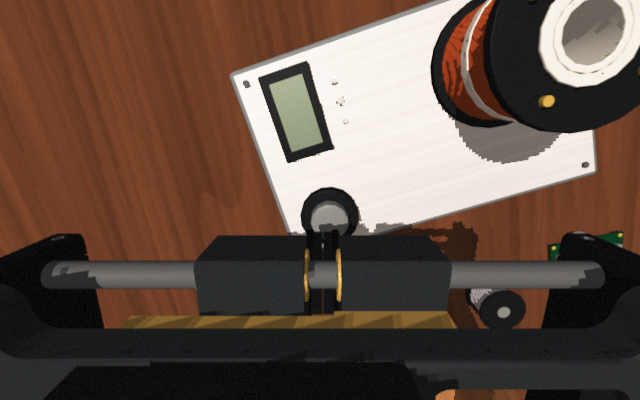

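The wrist view shows the button at (328,216), where the projection predicts (326,221), and the closed fingertips are just above it. I press in stages.

Call:
move_arm:
  moves:
    - [0, 0, 0, 0, 0, 0]
    - [0, 20, 0, 0, 0, 0]
    - [0, 36, 0, 0, 0, 0]
    - [0, 43, 0, 0, 0, 0]
    - [0, 46, 0, 0, 0, 0]
    - [0, 49, 0, 0, 0, 0]
    - [0, 51, 0, 0, 0, 0]
    - [0, 52, 0, 0, 0, 0]
    - [0, 52, 0, 0, 0, 0]

```text
time_s: 3.55
tool_pos: [0.4584, 0.1299, 0.0894]
tool_rot: [-89.9, 0.1, -99.8]
force: [-2.0, 0.6, 6.2]
grip_width: 0.0005
```

```bash
python3 - <<'E'
from h import *
delta([.4575,.129,.088],-99.9)
p,d=read_camera('scene');save('s2',cv2.resize(p[130:250,300:460],None,fx=4,fy=4))
delta([.4575,.129,.088],-99.9)
E
```

```text
t 3.55 tcp [0.4584 0.1299 0.0894] [-89.92   0.12 -99.85] F [-1.99  0.65  6.21] w 0.0005
delta [ 1.   1.4 -0.8] [-0.08  0.05 -0.12]
t 3.6 tcp [0.4584 0.1299 0.0894] [-89.91   0.12 -99.85] F [-3.19  0.25  7.46] w 0.0007
delta [ 1.   1.4 -0.7] [-0.09  0.05 -0.12]
```

View pics/s2.png

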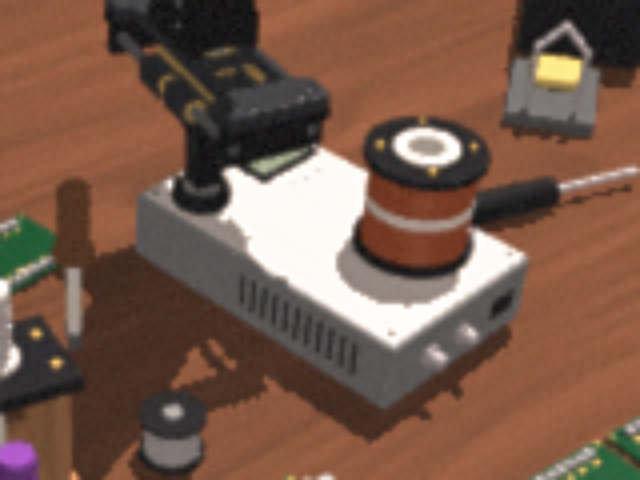

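The fingers are on the button. The tip height is about 78.4 mm at 6–7 N, which fits fully down. I'll press slightly more to be sure, then lift and go over the stem.

Call:
move_arm:
  moves:
    - [0, 1.5, 0, 0, 0, 0]
    - [0, 2.5, 0, 0, 0, 0]
    - [0, 2.5, 0, 0, 0, 0]

```text
time_s: 3.85
tool_pos: [0.4585, 0.1299, 0.0891]
tool_rot: [-90.0, 0.2, -99.9]
force: [-9.2, -1.3, 23.7]
grip_width: 0.0006
```

Call:
move_arm:
  moves:
    - [0, -30, 0, 0, 0, 0]
    - [0, -60, 0, 0, 0, 0]
    - [0, -90, 0, 0, 0, 0]
    - [0, -122, 0, 0, 0, 0]
    - [0, -122, 0, 0, 0, 0]
    - [0, -122, 0, 0, 0, 0]
  claw: 60

```text
time_s: 4.35
tool_pos: [0.4593, 0.1295, 0.2098]
tool_rot: [-89.7, 0.2, -99.9]
force: [-0.2, -0.4, -0.2]
grip_width: 0.0323
```

```bash
python3 - <<'E'
from h import *
delta([.5747,-.1153,.21],-99.9)
p,d=read_camera('top');save('t3',cv2.resize(p[140:260,190:400],None,fx=3.5,fy=3.5))
ci=camera_info('top');P=cloud(ci,d)
m=(abs(P[...,2]-.084)<.006);m[:200]=0;m[:,:205]=0;m[:,280:]=0;print('button z',np.median(P[m][:,2]),m.sum())
m=(P[...,2]>.15)&(P[...,2]<.17)&(abs(P[...,0]-.575)<.03)&(abs(P[...,1]+.115)<.03)
print('stem top',m.sum(),P[m].mean(0),P[m].min(0),P[m].max(0))
E
```

```text
t 4.35 tcp [0.4593 0.1295 0.2098] [-89.72   0.21 -99.87] F [-0.16 -0.37 -0.25] w 0.0323
delta [221.4  -0.3 155.6] [-0.28  0.03 -0.21]
button z 0.08218432929962066 10
stem top 59 [ 0.57277242 -0.11582103  0.15971838] [ 0.56299558 -0.12651775  0.15065037] [ 0.58311727 -0.1059029   0.1652592 ]
```

View pics/t3.png

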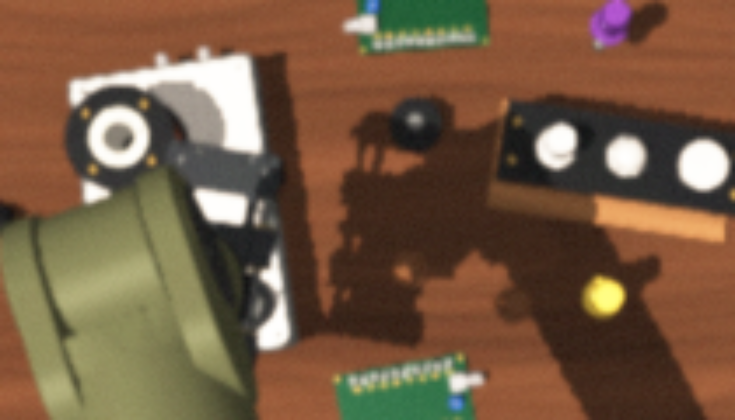

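Pressing gave 24 N at an unchanged height, so the button bottomed out. It's now free again. The stem top measures (0.573, -0.116), which agrees with the rack estimate. Moving above it.

Call:
move_arm:
  moves:
    - [37, 0, 26, 0, 0, 0]
    - [72, 0, 52, 0, 0, 0]
    - [105, 0, 75, 0, 0, 0]
    - [138, 0, 98, 0, 0, 0]
    - [171, 0, 121, 0, 0, 0]
    - [200, 0, 142, 0, 0, 0]
    - [221, 0, 156, 0, 0, 0]
    - [221, 0, 156, 0, 0, 0]
    - [221, 0, 156, 0, 0, 0]
    - [221, 0, 156, 0, 0, 0]

```text
time_s: 5.23
tool_pos: [0.5726, -0.1145, 0.2057]
tool_rot: [-90.1, 0.0, -99.8]
force: [0.0, 0.5, 0.4]
grip_width: 0.0601
```

```bash
python3 - <<'E'
from h import *
delta([.574,-.1155,.133],-99.9)
p,d=read_camera('wrist');save('w4',p)
p,d=read_camera('scene');save('s4',cv2.resize(p[100:300,220:440],None,fx=3,fy=3))
ci=camera_info('wrist');print(proj(ci,[.574,-.1155,.161]))
print(ci)
for c in ['wrist']:
  for r in models.spot_in('stem',c): print(r)
E
```

```text
t 5.23 tcp [ 0.5726 -0.1145  0.2057] [-9.015e+01  1.000e-02 -9.983e+01] F [0.04 0.51 0.43] w 0.0601
delta [ 0.8 72.7  1.8] [ 0.15  0.07 -0.01]
(np.float64(322.77606062705644), np.float64(227.8154626875495))
{'fx': 298.419651370021, 'fy': 298.419651370021, 'cx': 322.32114429654445, 'cy': 200.85845468454798, 'R': array([[ 0.98555053, -0.16937174, -0.00183268],
       [-0.16273848, -0.94984212,  0.26705081],
       [-0.04697162, -0.26289382, -0.96368071]]), 't': array([-0.58465332, -0.04032398,  0.36170854])}
{'point': [0.5721, -0.1167, 0.1552], 'score': 0.82}
{'point': [0.4864, -0.0033, 0.1199], 'score': 0.81}
{'point': [0.4598, -0.1426, 0.0831], 'score': 0.74}
{'point': [0.6663, -0.1558, 0.0879], 'score': 0.71}
{'point': [0.5565, -0.2157, 0.1119], 'score': 0.59}
```

View pics/w4.png

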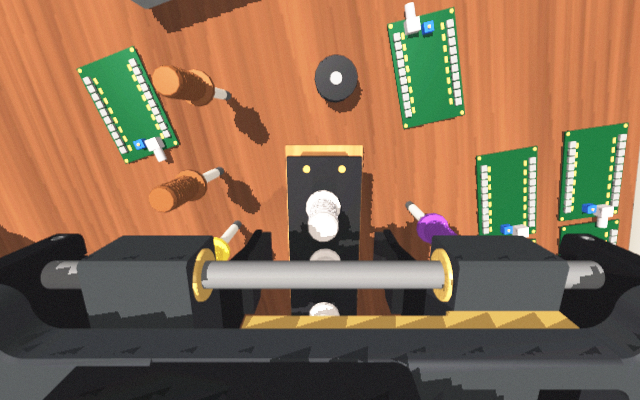

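View pics/s4.png

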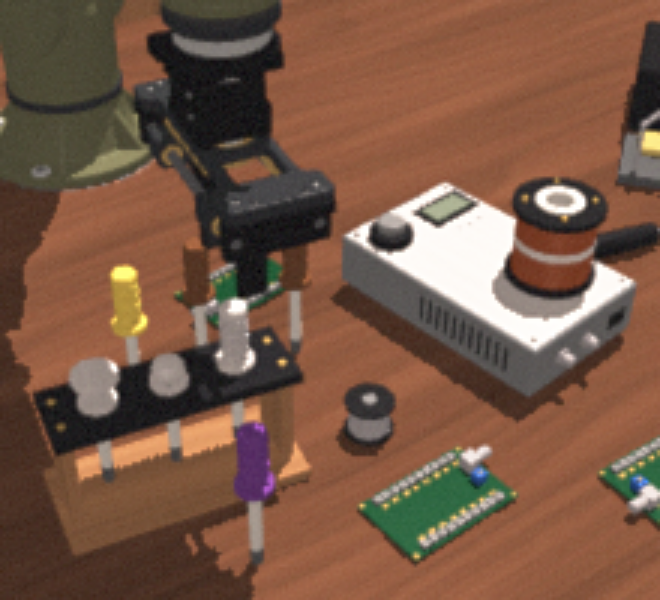

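The stem's top is at (323,226) in the wrist view, centred between the jaws and on its prediction (323,228). The button is up again. Lowering and gripping; the other heads are clear of the fingers.

Call:
move_arm:
  moves:
    - [0.5, 25, 1, 0, 0, 0]
    - [0.5, 50, 1, 0, 0, 0]
    - [0.5, 64, 1, 0, 0, 0]
    - [0.5, 71, 1, 0, 0, 0]
    - [0.5, 71, 1, 0, 0, 0]

```text
time_s: 5.8
tool_pos: [0.5731, -0.1147, 0.1345]
tool_rot: [-90.2, 0.0, -99.8]
force: [-0.4, 1.0, 0.0]
grip_width: 0.0599
```

Call:
move_arm:
  moves:
    - [0, 0, 0, 0, 0, 0]
    - [0, 0, 0, 0, 0, 0]
    - [0, 0, 0, 0, 0, 0]
    - [0, 0, 0, 0, 0, 0]
    - [0, 0, 0, 0, 0, 0]
    - [0, 0, 0, 0, 0, 0]
    - [0, 0, 0, 0, 0, 0]
    - [0, 0, 0, 0, 0, 0]
  claw: 0
  newtons: 30

```text
time_s: 6.47
tool_pos: [0.5743, -0.1162, 0.1363]
tool_rot: [-90.0, 0.0, -99.9]
force: [-0.7, -0.4, 1.3]
grip_width: 0.021
```

```bash
python3 - <<'E'
from h import *
delta([.574,-.1155,.30],-99.9)
p,d=read_camera('scene');save('s5',cv2.resize(p[100:300,220:440],None,fx=3,fy=3))
E
```

```text
t 6.47 tcp [ 0.5743 -0.1162  0.1363] [-8.999e+01  1.000e-02 -9.986e+01] F [-0.67 -0.41  1.3 ] w 0.021
delta [  -0.6 -163.7   -0.4] [-0.01  0.04 -0.01]
```

View pics/s5.png

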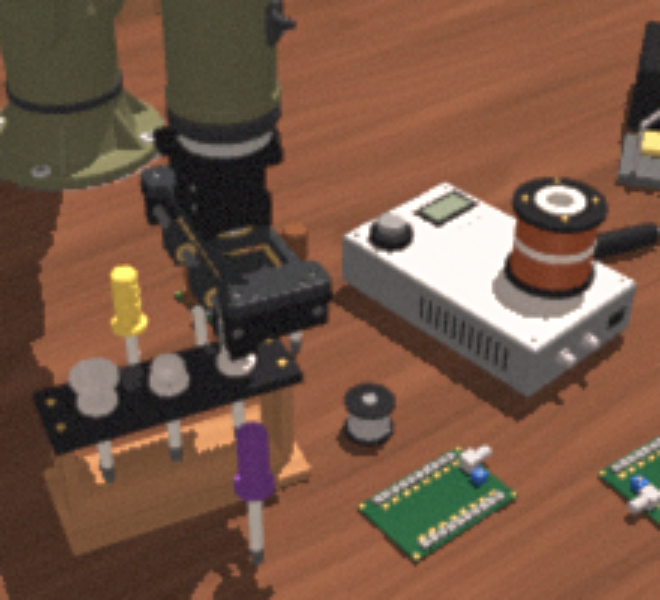

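Gripped: the opening is 21 mm on the 22 mm handle, and the fingers hold just above the collar. Lifting straight up.

Call:
move_arm:
  moves:
    - [0, -15, 0, 0, 0, 0]
    - [0, -35, 0, 0, 0, 0]
    - [0, -60, 0, 0, 0, 0]
    - [0, -85, 0, 0, 0, 0]
    - [0, -110, 0, 0, 0, 0]
    - [0, -135, 0, 0, 0, 0]
    - [0, -160, 0, 0, 0, 0]
    - [0, -160, 0, 0, 0, 0]
    - [0, -160, 0, 0, 0, 0]
    - [0, -160, 0, 0, 0, 0]

```text
time_s: 7.35
tool_pos: [0.5738, -0.116, 0.2951]
tool_rot: [-90.1, 0.0, -99.9]
force: [-0.4, -0.2, -1.0]
grip_width: 0.0213
```

```bash
python3 - <<'E'
from h import *
delta([.584,.216,.30],-99.9)
p,d=read_camera('scene');save('s6',cv2.resize(p[60:300,220:440],None,fx=2.5,fy=2.5)); np.savez('scene6.npz',p=p,d=d)
ci=camera_info('scene');o=env.get_obs()['tool_pos'];print(np.array(ci['R'])@o)
for k in [-.03,-.06,-.11]: print(proj(ci,o+[0,0,k]))
print(o)
p,d=read_camera('wrist');save('w6',p); np.savez('wrist6.npz',p=p,d=d)
E
```

```text
t 7.35 tcp [ 0.5738 -0.116   0.2951] [-90.07   0.   -99.86] F [-0.4  -0.16 -1.05] w 0.0213
delta [-328.8   -4.8  -46.8] [ 0.07  0.04 -0.  ]
[ 0.22731626  0.09064905 -0.60768129]
(np.float64(295.69575018904476), np.float64(163.33475126681174))
(np.float64(296.27940849538203), np.float64(175.34245491416854))
(np.float64(297.19669733774117), np.float64(194.2139974905024))
[ 0.57355384 -0.11586287  0.29458152]
```

View pics/s6.png

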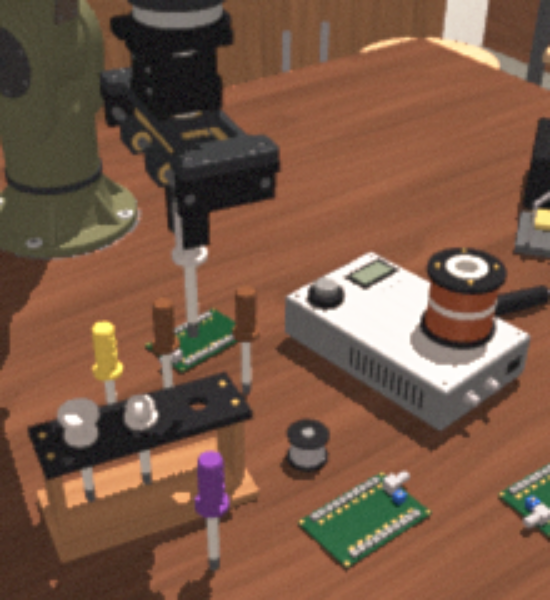

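View pics/w6.png

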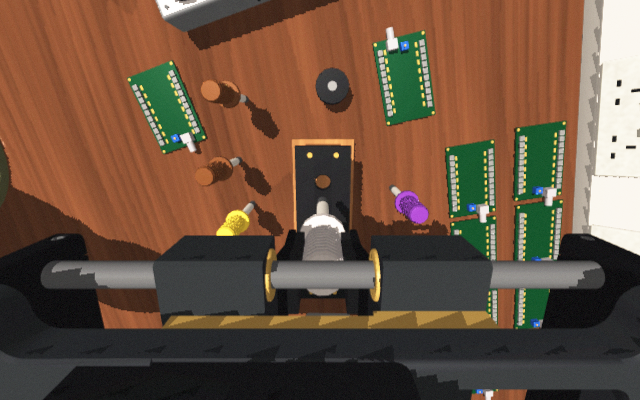

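Lifted cleanly: the collar is at scene pixel (296,162) and the rod end at (297,192), within 2 px of where an upright stem with the origin 31 mm below the TCP should be. The other stems are unmoved. Carrying it over the coil.

Call:
move_arm:
  moves:
    - [-15, 0, -2, 0, 0, 0]
    - [-40, 0, -6, 0, 0, 0]
    - [-70, 0, -10, 0, 0, 0]
    - [-100, 0, -14, 0, 0, 0]
    - [-130, 0, -18, 0, 0, 0]
    - [-160, 0, -23, 0, 0, 0]
    - [-190, 0, -27, 0, 0, 0]
    - [-220, 0, -31, 0, 0, 0]
    - [-250, 0, -36, 0, 0, 0]
    - [-280, 0, -40, 0, 0, 0]
    - [-305, 0, -43, 0, 0, 0]
    - [-320, 0, -46, 0, 0, 0]
    - [-329, 0, -47, 0, 0, 0]
    - [-329, 0, -47, 0, 0, 0]
    - [-329, 0, -47, 0, 0, 0]
    - [-329, 0, -47, 0, 0, 0]
    - [-329, 0, -47, 0, 0, 0]

```text
time_s: 8.87
tool_pos: [0.5848, 0.2136, 0.2964]
tool_rot: [-90.0, -0.0, -100.1]
force: [0.1, 0.2, -1.4]
grip_width: 0.0212
```

```bash
python3 - <<'E'
from h import *
delta([.584,.216,.2053],-99.9)
o=env.get_obs()['tool_pos']
for c in ['scene','wrist']:
    p,d=read_camera(c); np.savez(c+'7.npz',p=p,d=d); ci=camera_info(c)
    P=cloud(ci,d); X=P-o
    # rod slices
    for lo,hi in [(-.05,-.035),(-.07,-.05),(-.09,-.07),(-.112,-.09)]:
        m=(np.hypot(X[...,0],X[...,1])<.02)&(X[...,2]>lo)&(X[...,2]<hi)&(d>0)
        if m.sum(): 
            print(c,lo,m.sum(),'surf mean rel',np.round(X[m].mean(0)*1000,1))
    # coil top
    m=(abs(P[...,2]-.141)<.007)&(np.hypot(P[...,0]-.584,P[...,1]-.216)<.055)&(d>0)
    q=(P[m][:,:2]*1000).astype(np.float32)
    if len(q)>10: print(c,'coil top',len(q),cv2.minEnclosingCircle(q),P[m][:,2].mean())
    print(c,'mouth px',proj(ci,[.584,.216,.142]),'rod end px',proj(ci,o+[0,0,-.111]))
    save(c+'7',p if c=='wrist' else cv2.resize(p[90:240,330:470],None,fx=4,fy=4))
E
```

```text
t 8.87 tcp [0.5848 0.2136 0.2964] [-8.9970e+01 -2.0000e-02 -1.0005e+02] F [ 0.14  0.15 -1.37] w 0.0212
delta [-2.3 91.1 -1.2] [-0.03 -0.15  0.02]
scene -0.05 22 surf mean rel [  0.7  -2.2 -42.7]
scene -0.07 30 surf mean rel [  0.4  -2.4 -59.9]
scene -0.09 28 surf mean rel [  0.8  -2.6 -79.8]
scene -0.112 26 surf mean rel [  0.6  -2.7 -99.4]
scene coil top 470 ((580.2870483398438, 215.87217712402344), 44.22079849243164) 0.14143373191203418
scene mouth px (np.float64(406.82908466610434), np.float64(167.17572066969072)) rod end px (np.float64(408.6165213843716), np.float64(153.32934152052133))
wrist -0.07 39 surf mean rel [  1.9   4.5 -65.8]
wrist -0.09 81 surf mean rel [  1.7   4.3 -79.9]
wrist -0.112 59 surf mean rel [  1.5   4.1 -99.3]
wrist coil top 3935 ((583.9189453125, 216.8294219970703), 41.872249603271484) 0.14103371764087536
wrist mouth px (np.float64(320.3280267467527), np.float64(188.0944534641263)) rod end px (np.float64(321.33000417527677), np.float64(201.2168197183274))
```

View pics/scene7.png

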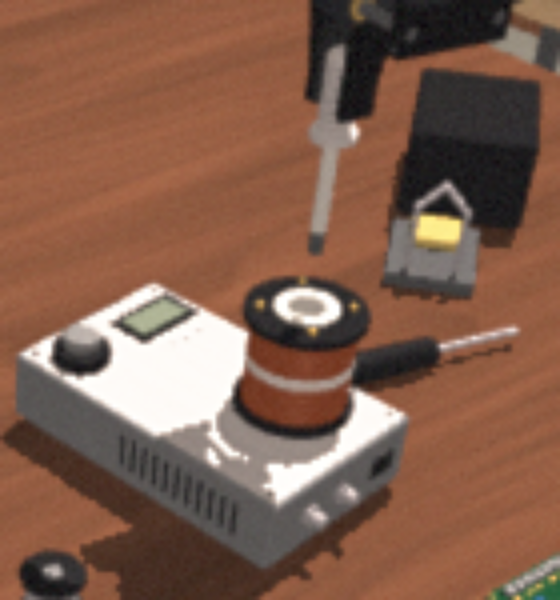

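View pics/wrist7.png

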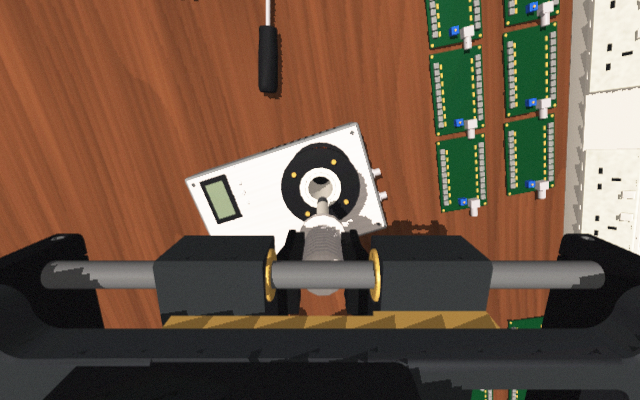

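Here the slices show the rod vertical, and its end lies just short of the mouth centre at wrist pixel (320,188). Both cameras put the coil axis near (584, 216.3) and the stem axis about 2.5 mm off. I'll correct that and re-measure, including the rod-end height.

Call:
move_arm:
  moves:
    - [-2.3, 10, -1.6, 0, 0, 0]
    - [-2.3, 20, -1.6, 0, 0, 0]
    - [-2.3, 26, -1.6, 0, 0, 0]
    - [-2.3, 26, -1.6, 0, 0, 0]
    - [-2.3, 26, -1.6, 0, 0, 0]
    - [-2.3, 26, -1.6, 0, 0, 0]

```text
time_s: 9.47
tool_pos: [0.5831, 0.2186, 0.2701]
tool_rot: [-90.0, -0.0, -99.9]
force: [0.6, -0.4, -1.0]
grip_width: 0.0209
```

```bash
python3 - <<'E'
from h import *
O=[];Z=[];W=[];C=[]
for i in range(4):
    delta([.584,.2163,.2053],-100)
    o=env.get_obs()['tool_pos'];O.append(o)
    p,d=read_camera('wrist'); ci=camera_info('wrist');P=cloud(ci,d);X=P-o
    m=(np.hypot(X[...,0],X[...,1])<.012)&(X[...,2]>-.10)&(X[...,2]<-.06)&(d>0)
    cam=-np.array(ci['R']).T@ci['t']; v=(cam-o)[:2];v/=np.linalg.norm(v)
    W.append(P[m].mean(0)[:2]-v*.005*.785)
    m=(abs(P[...,2]-.141)<.006)&(np.hypot(P[...,0]-.584,P[...,1]-.216)<.055)&(d>0)
    C.append(cv2.minEnclosingCircle((P[m][:,:2]*1000).astype(np.float32))[0])
    p,d=read_camera('scene'); ci=camera_info('scene');P=cloud(ci,d);X=P-o
    m=(np.hypot(X[...,0]+.001,X[...,1])<.012)&(X[...,2]>-.118)&(X[...,2]<-.06)&(d>0)
    Z.append(P[m][:,2].min())
    vv,uu=np.where(m)
print('tcp',np.mean(O,0),np.std(O,0)*1000);print('rod axis',np.mean(W,0),'coil',np.mean(C,0));print('rod low z',Z,'expected',np.mean(O,0)[2]-.1113, 'px',uu.mean(),vv.max(),proj(ci,np.mean(O,0)+[0,0,-.1113]))
save('s8',cv2.resize(p[90:240,330:470],None,fx=4,fy=4)); np.savez('scene8.npz',p=p,d=d)
E
```

```text
t 9.47 tcp [0.5831 0.2186 0.2701] [-90.    -0.   -99.86] F [ 0.63 -0.42 -0.95] w 0.0209
delta [ 2.1 64.8  1.2] [-0.    0.14  0.  ]
t 9.57 tcp [0.5834 0.2186 0.2705] [-8.995e+01  3.000e-02 -9.986e+01] F [ 0.24  0.72 -1.54] w 0.0212
delta [ 2.2 65.2  1. ] [-0.05  0.14 -0.03]
t 9.67 tcp [0.5833 0.2186 0.2705] [-8.996e+01  3.000e-02 -9.986e+01] F [-0.11  0.49 -1.37] w 0.0212
delta [ 2.2 65.2  1. ] [-0.04  0.14 -0.03]
t 9.77 tcp [0.5832 0.2186 0.2704] [-8.997e+01  2.000e-02 -9.986e+01] F [ 0.65  0.16 -1.06] w 0.021
delta [ 2.2 65.1  1.1] [-0.03  0.14 -0.02]
tcp [0.58326518 0.2186113  0.27038499] [0.09078669 0.01714461 0.19505159]
rod axis [0.58440735 0.21827507] coil [584.09802246 216.27212906]
rod low z [np.float64(0.15992007331948893), np.float64(0.1595523836339418), np.float64(0.16161014696922527), np.float64(0.16247985047646285)] expected 0.15908498893878686 px 409.2 161 (np.float64(408.22120159766064), np.float64(161.23818857911823))
```

View pics/s8.png

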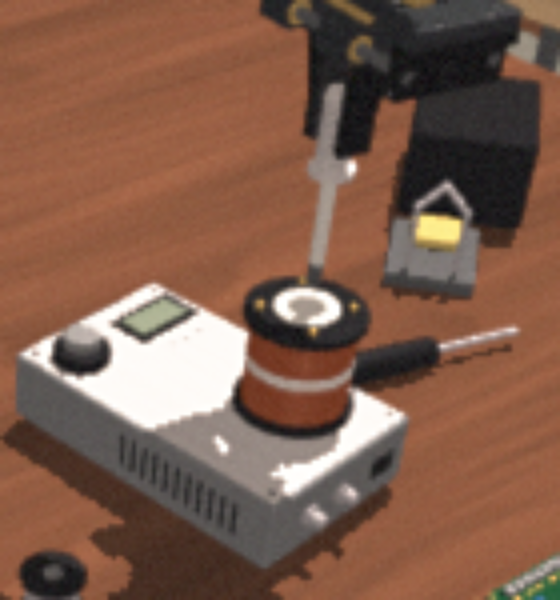

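The correction overshot by about 2 mm in y, judging by TCP and wrist cloud. I'll take that back and cross-check in the scene image, where the rod looks about 2 px right of the mouth.

Call:
move_arm:
  moves:
    - [2.1, 0, 0.5, 0, 0, 0]
    - [2.1, 0, 0.5, 0, 0, 0]
    - [2.1, 0, 0.5, 0, 0, 0]
    - [2.1, 0, 0.5, 0, 0, 0]

```text
time_s: 10.2
tool_pos: [0.5832, 0.2164, 0.2701]
tool_rot: [-90.0, 0.0, -99.9]
force: [0.0, -0.2, -0.1]
grip_width: 0.021
```

```bash
python3 - <<'E'
from h import *
delta([.584,.2163,.2053],-100)
o=env.get_obs()['tool_pos']
p,d=read_camera('scene'); ci=camera_info('scene')
hsv=cv2.cvtColor(p,cv2.COLOR_RGB2HSV)
print('pred mouth',proj(ci,[.584,.2163,.142]),'lip +-', [np.round(proj(ci,[.584+a,.2163+b,.142]),1) for a,b in [(.013,0),(-.013,0),(0,.013),(0,-.013)]])
for z in [-.04,-.06,-.08,-.1,-.11]: print('pred rod',z,np.round(proj(ci,o+[0,0,z]),1))
for v in range(134,172): print(v,hsv[v,398:418,1].tolist(),)
save('s9',cv2.resize(p[120:190,375:445],None,fx=8,fy=8,interpolation=cv2.INTER_NEAREST))
p,d=read_camera('wrist');save('w9',cv2.resize(p[120:260,250:400],None,fx=4,fy=4,interpolation=cv2.INTER_NEAREST))
ci=camera_info('wrist');print('wrist mouth',proj(ci,[.584,.2163,.142]),proj(ci,o+[0,0,-.111]))
E
```

```text
t 10.2 tcp [0.5832 0.2164 0.2701] [-8.999e+01  1.000e-02 -9.987e+01] F [ 0.03 -0.23 -0.07] w 0.021
delta [-0.1 64.8  0.8] [-0.01  0.13 -0.01]
pred mouth (np.float64(406.9112117321079), np.float64(167.14143156183434)) lip +- [array([410.4, 169.3]), array([403.5, 165. ]), array([410.4, 165.7]), array([403.3, 168.6])]
pred rod -0.04 [411.4 137.3]
pred rod -0.06 [410.3 144.3]
pred rod -0.08 [409.2 151.2]
pred rod -0.1 [408.2 157.9]
pred rod -0.11 [407.6 161.2]
134 [140, 140, 146, 141, 144, 142, 138, 142, 116, 55, 31, 35, 34, 31, 30, 32, 32, 32, 34, 39]
135 [134, 141, 142, 136, 139, 142, 135, 143, 137, 117, 78, 53, 31, 32, 33, 31, 34, 35, 60, 92]
136 [140, 143, 139, 142, 140, 137, 136, 138, 141, 137, 123, 84, 35, 37, 38, 57, 94, 108, 125, 134]
137 [143, 141, 138, 140, 140, 138, 140, 140, 144, 141, 131, 82, 33, 37, 40, 82, 136, 143, 141, 146]
138 [134, 140, 142, 145, 132, 135, 138, 139, 140, 141, 127, 61, 36, 35, 39, 105, 144, 143, 143, 135]
139 [142, 142, 138, 140, 144, 144, 138, 138, 141, 142, 127, 57, 36, 36, 40, 108, 145, 139, 144, 139]
140 [137, 136, 145, 136, 145, 140, 144, 145, 137,
[... 2384 characters left out ...]
[36, 0, 1, 1, 38, 41, 39, 37, 37, 39, 39, 39, 37, 10, 0, 0, 39, 34, 12, 60]
166 [39, 0, 5, 3, 41, 38, 31, 38, 36, 36, 35, 39, 38, 25, 1, 0, 0, 40, 16, 109]
167 [40, 15, 0, 1, 29, 38, 37, 35, 36, 36, 36, 41, 36, 28, 2, 0, 0, 40, 24, 114]
168 [24, 40, 18, 0, 16, 40, 38, 36, 38, 38, 40, 42, 24, 3, 7, 0, 3, 43, 29, 27]
169 [22, 30, 40, 38, 17, 35, 38, 39, 38, 2, 16, 12, 0, 0, 0, 15, 40, 12, 23, 5]
170 [10, 16, 22, 34, 39, 38, 38, 41, 16, 1, 0, 4, 5, 23, 42, 40, 28, 6, 28, 17]
171 [23, 8, 33, 26, 29, 30, 33, 36, 33, 43, 49, 43, 34, 36, 24, 17, 15, 11, 24, 27]
wrist mouth (np.float64(321.9717484488108), np.float64(195.76967415153555)) (np.float64(321.1123216572602), np.float64(200.55733220168239))
```

View pics/s9.png

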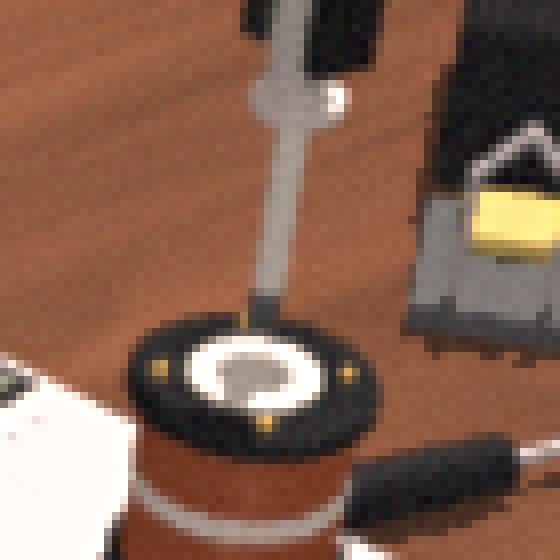

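View pics/w9.png

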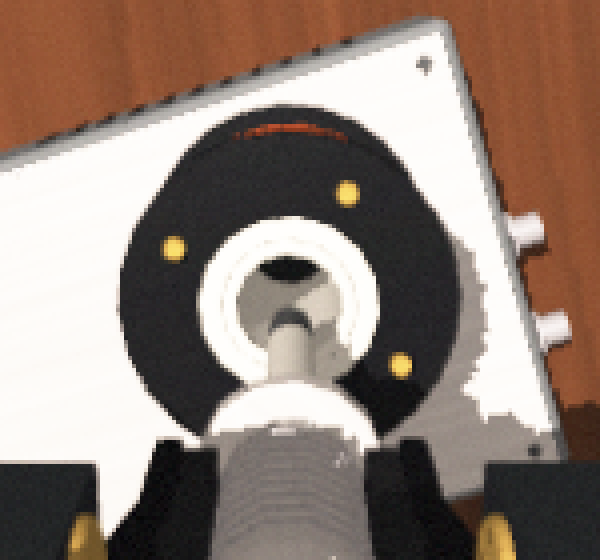

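In the scene view the rod column, extrapolated down to mouth height, is about 407 and the mouth is 406.8. In the wrist view the rod (290) is over the mouth centre (288). It's aligned, so I lower slowly and check half way.

Call:
move_arm:
  moves:
    - [0, 5, 0.5, 0, 0, 0]
    - [0, 10, 0.5, 0, 0, 0]
    - [0, 16, 0.5, 0, 0, 0]
    - [0, 22, 0.5, 0, 0, 0]
    - [0, 28, 0.5, 0, 0, 0]
    - [0, 34, 0.5, 0, 0, 0]
    - [0, 34, 0.5, 0, 0, 0]
    - [0, 34, 0.5, 0, 0, 0]

```text
time_s: 10.97
tool_pos: [0.5834, 0.2163, 0.2355]
tool_rot: [-90.0, -0.0, -99.9]
force: [-0.3, -0.2, -0.7]
grip_width: 0.0211
```

```bash
python3 - <<'E'
from h import *
delta([.584,.2163,.2053],-100)
p,d=read_camera('wrist');save('w10',cv2.resize(p[120:260,250:400],None,fx=4,fy=4,interpolation=cv2.INTER_NEAREST))
p,d=read_camera('scene');save('s10',cv2.resize(p[120:190,375:445],None,fx=8,fy=8,interpolation=cv2.INTER_NEAREST))
E
```

```text
t 10.97 tcp [0.5834 0.2163 0.2355] [-9.004e+01 -3.000e-02 -9.986e+01] F [-0.28 -0.2  -0.71] w 0.0211
delta [-0.1 30.2  0.6] [0.04 0.14 0.03]
```

View pics/w10.png

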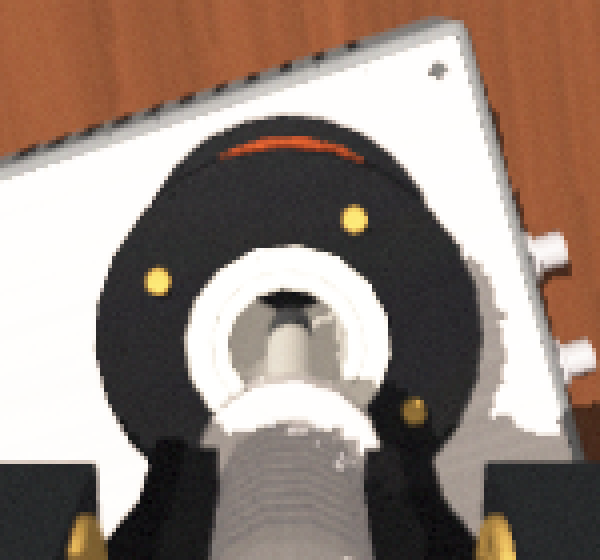

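View pics/s10.png

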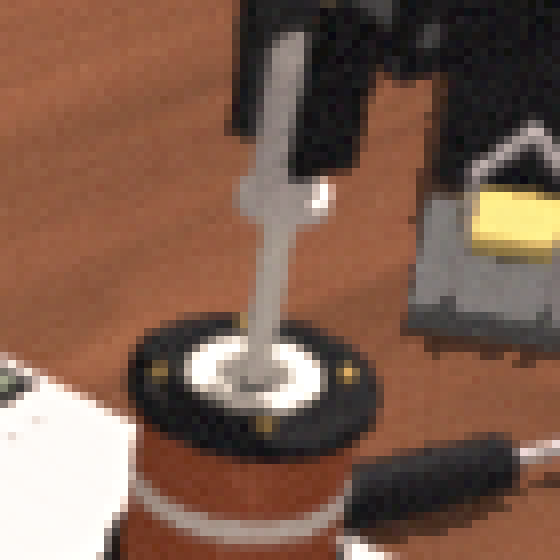

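The rod is inside the guide hole, with clear grey bore visible on both sides in both views. No force change. Lowering the last 30 mm.

Call:
move_arm:
  moves:
    - [0, 5, 0, 0, 0, 0]
    - [0, 10, 0, 0, 0, 0]
    - [0, 16, 0, 0, 0, 0]
    - [0, 22, 0, 0, 0, 0]
    - [0, 27, 0, 0, 0, 0]
    - [0, 30, 0, 0, 0, 0]
    - [0, 30, 0, 0, 0, 0]
    - [0, 30, 0, 0, 0, 0]
    - [0, 30, 0, 0, 0, 0]

```text
time_s: 11.82
tool_pos: [0.5839, 0.2164, 0.2064]
tool_rot: [-90.0, 0.0, -99.9]
force: [0.4, -0.1, -0.2]
grip_width: 0.0211
```

```bash
python3 - <<'E'
from h import *
delta([.584,.2163,.2053],-100)
p,d=read_camera('wrist');save('w11',cv2.resize(p[120:260,250:400],None,fx=4,fy=4,interpolation=cv2.INTER_NEAREST))
p,d=read_camera('scene');save('s11',cv2.resize(p[60:300,220:440],None,fx=2.5,fy=2.5)); save('s12',cv2.resize(p[120:190,375:445],None,fx=8,fy=8,interpolation=cv2.INTER_NEAREST))
ci=camera_info('scene');print('mouth',proj(ci,[.584,.2163,.142]),'collar under',proj(ci,[.584,.2163,.174]))
for n in ['driver','spool','multimeter','board_a','stem_disc','stem_dome','zero_top']:
    print(n,[(round(r['score'],2),np.round(r['point'],3)) for r in models.spot_in(n,'scene')[:2]])
E
```

```text
t 11.82 tcp [0.5839 0.2164 0.2064] [-8.997e+01  2.000e-02 -9.987e+01] F [ 0.4  -0.14 -0.17] w 0.0211
delta [0.1 1.1 0.1] [-0.03  0.13 -0.02]
mouth (np.float64(406.9112117321079), np.float64(167.14143156183434)) collar under (np.float64(408.5588830073269), np.float64(156.70635378256213))
driver [(0.45, array([0.549, 0.375, 0.015])), (0.17, array([0.461, 0.128, 0.079]))]
spool [(0.88, array([ 0.614, -0.011,  0.033]))]
multimeter [(0.7, array([ 0.543, -0.444,  0.032])), (0.52, array([ 0.707, -0.015,  0.007]))]
board_a [(0.94, array([ 0.707, -0.01 ,  0.009])), (0.78, array([0.378, 0.009, 0.002]))]
stem_disc [(0.71, array([ 0.559, -0.228,  0.136]))]
stem_dome [(0.62, array([ 0.569, -0.17 ,  0.109]))]
zero_top [(0.58, array([0.459, 0.126, 0.083])), (0.54, array([ 0.609, -0.013,  0.036]))]
```

View pics/w11.png

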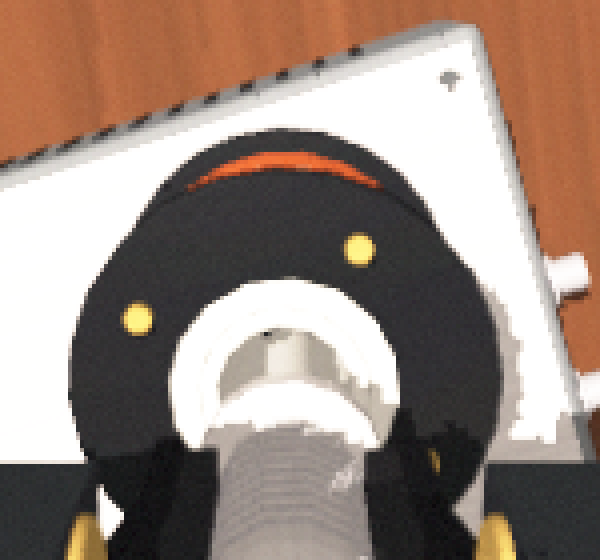

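View pics/s12.png

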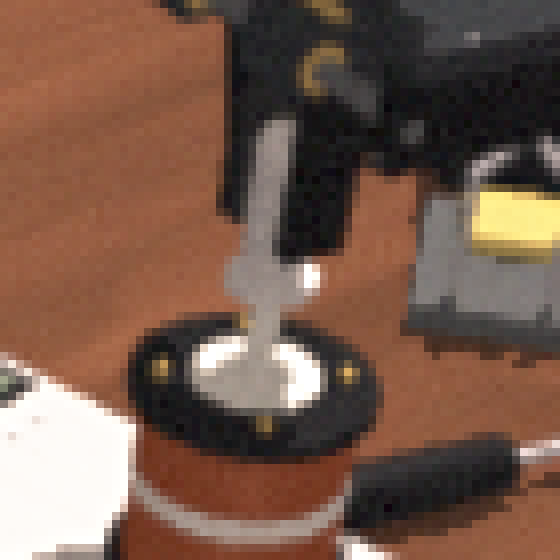

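View pics/s11.png

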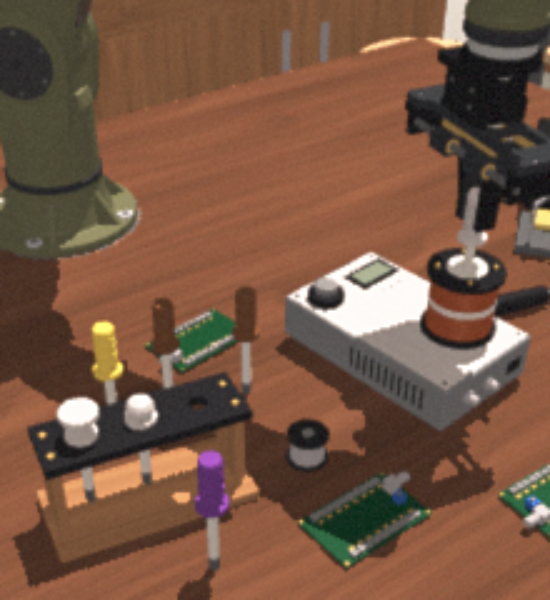

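The collar's underside is at scene row 157, as expected (156.7). The rod is centred in the hole and the force is about zero. I let it settle briefly, then hand in.

Call:
move_arm:
  moves:
    - [0, 0.5, 0, 0, 0, 0]
    - [0, 0.5, 0, 0, 0, 0]
    - [0, 0.5, 0, 0, 0, 0]
    - [0, 0.5, 0, 0, 0, 0]
    - [0, 0.5, 0, 0, 0, 0]
    - [0, 0.5, 0, 0, 0, 0]

```text
time_s: 12.77
tool_pos: [0.5837, 0.2163, 0.2056]
tool_rot: [-90.0, 0.0, -99.9]
force: [-0.1, -0.2, -0.5]
grip_width: 0.0211
```

```bash
python3 - <<'E'
from h import *
delta([.584,.2163,.2053],-100)
print(job.sign_off())
E
```

```text
t 12.77 tcp [0.5837 0.2163 0.2056] [-90.     0.   -99.86] F [-0.08 -0.21 -0.54] w 0.0211
delta [-0.   0.3  0.3] [-0.    0.14 -0.  ]
the job is handed in; nothing more can be done
None
```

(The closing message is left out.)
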